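# Set the spray-bench air valve two turns open and keep hold of it

## Robot

A 6-joint arm with a two-finger parallel gripper is mounted at the origin on a cart in front of the work surface, level with it; the furniture and walls round the work are solid. World frame = base frame: x ahead of the robot, y to its left, z up, the work surface at z = 0. Lengths are in m, angles in rad, forces in N, time in s.
With the tool pointing down it reaches from about 0.375 to 0.75 m from the base axis. Payload 9 kg.
Tool frame: the origin (TCP) lies midway between the tips of the shut fingers; the grasp point (between the pads) lies manip.pinch_z behind it (manip.pinch_z is the distance from the TCP to the grasp point, in m); z points along the fingers, y is the direction in which the jaws open and shut (so a half turn about z gives the same grasp; the last joint's range is limited). The gripper opens to 85 mm and grips with 20 to 120 N. Pads are 22 mm wide; open, the fingers measure 114 mm over their backs; the gripper's body (76 mm by 85 mm) begins 54 mm behind the grasp point. The pads swing forward as they close: fully open they stand 13 mm farther back than shut.
Start: joints at [0.955, 0.104, 0.097, 1.564, 0, 1.353], TCP at [0.232, 0.553, 0.231] pointing down, gripper open.
Joint ranges: [-2.99, 2.99], [-0.84, 1.86], [-1.1, 1.16], [-1.84, 2.11], [-1.51, 1.56], [-3.14, 3.14]. Speed limits (rad/s): [2.22, 2.22, 2.57, 3.14, 3.14, 3.14].

## Interface

Orientations are given as a 3x3 rotation matrix whose columns are the frame's x, y, z axes.
In Python, from plant import observe, cams, manip, look_for, spot_point gives the robot as it stands.
- The arm moves only by the tool arm_command, never from a script. Its argument "moves" is a list of rows, each a list of 3 entries, a list of its own where there are three numbers: the shift along the tool's x, y, z in m, then the turn, a rotation vector about the tool's x, y, z in degrees, then the closure, from 0 (fully open) to 1 (shut). In form: [[[dx, dy, dz], [rx, ry, rz], fingers], ...]. A call has exactly 8 rows; each row shifts and turns the pose as measured when the row begins, along the tool's axes as they then stand; what a row does not reach is not made up. A row lasts 1/8 s, in which the tool goes at most 62.5 mm and 10.7 degrees, less where a joint would pass 70% of its speed; a pose out of reach is approached as far as the arm can. A call with a gripper value outside its range is refused whole. The fingers move at their own pace and stop on an object; "squeeze" is the grip in N (left out, the last holds). Time passes only in rows, so rows that do not move let the fingers close, or fill a call up. It gives the time, the measured TCP pose, the force and the opening at its end, in the units of the state.
- observe(): the state, without advancing time (a new reading comes with each control period).
- cams.get_image(name): name is "scene" or "top"; returns the picture (400x640x3 uint8, red, green, blue); there is no depth.
- cams.camera_model(name): a dict with "camera_matrix" (3x3 intrinsics, pixels), "dist" ([k1, k2, p1, p2, k3] as OpenCV has them; the pictures are not rectified), "view" (4x4, takes a point from world to camera coordinates). Camera axes: x right, y down, z forward; pixel columns grow to the right and rows downward; lengths in m; the calibration is good to about 2 mm. A picture is of the moment at which its call begins. camera_model takes no time and is no camera call.
- manip.sign_off(): hands the job in, once; it reports no verdict.
Trained networks look in the newest picture that a camera, given by its name, has taken for a name from the list of things; names that differ only in an ending like _2 or _b are one class to them, and where a whole thing is asked for, a point or a joint stands for the part that bears it (a point fixed in the world has none). Each returns a list of dicts, best first, with "confidence" (0 to 1); they miss things now and then, are a little off and sometimes report something else, mostly with a low value. They report only what shows in the picture. A call takes as long as a camera call.
- look_for(camera, target): "box" ([left, top, right, bottom] in pixels, round what is visible of it).
- spot_point(camera, target): "position" ([column, row] in pixels: a listed point, or the origin of a listed thing).
The state is a dict: "time": time; "qpos": joint angles; "joint_velocities": joint speeds; "effort": joint torques, N m; "tcp_pos": TCP position; "tcp_rot": TCP orientation; "contact_force": force on the tool from outside, world axes, zero at the start; "torque": the same for the moment, N m; "finger_gap": opening from 0.0 (shut) to 1.0 (fully open).
Only numpy, scipy, OpenCV 4.12 (cv2) and the standard library are available. Lean on these libraries where they do the work, as an engineer would, in place of code of your own. Each camera call takes 0.05 s, during which the arm holds its last target.

## Task

Set the air valve of the glaze-spraying bench: by the black crank handle, turn its red handwheel clockwise (seen from above) until it is fully closed against its stop, then back it off counter-clockwise by exactly two full turns, without overshooting by a quarter turn or more. Finish while still holding: the wheel stands still there and the black crank handle stays gripped between the fingers, not let go, so that the setting cannot creep. Leave the cup, the glass and the kiln stilt beside the valve where they stand.

Things in the scene. Friction and masses are not known exactly. Their poses are not given: they have to be found in the camera images.
- valve: yellow brass air valve bolted to a dark steel foot plate 100 x 85 x 8 mm, fixed to the bench; origin at the centre of the plate's underside, z up; pipe ends reach 70 mm to either side along its own y, at 44 mm height; the wheel's axis is its z axis. Its place and yaw on the bench vary
- handwheel (a joint): angle of the red handwheel in rad about the vertical axis through the valve's origin: 0 = fully closed against a hard stop, grows counter-clockwise seen from above (opening), 6.283 a turn, 4 turns at most; it starts 2.2 to 8.2 rad open. At angle a the crank handle stands in the direction a from the x axis of the valve's frame
- wheel_centre (a point): centre of the red five-spoked handwheel, on its axis, 101 mm above the bench; the rim is a 13 mm round bar on a circle of 60 mm radius, its top 107 mm above the bench; the hub and its nut reach up to 116 mm above the bench. Turning takes about 3 N at the handle; the wheel stays where it is left; a push of about 10 N shows the closed stop clearly
- crank_handle: upright black cylinder, 23 mm in diameter, 48 mm tall, on the wheel's rim, 60 mm from the axis; it spins freely on its own pin, so it can be gripped from above and led round in circles without turning the gripper; origin at the centre of its foot, 112 mm above the bench, top 160 mm above the bench; its own x and y axes turn with the spinning
- handle_mid (a point): point on the axis of the crank handle, 27 mm above its foot and 139 mm above the bench: the middle of the grip
- cup: loose off-white bisque cup, 68 mm wide, 48 mm tall, about 150 mm from the valve; bystander; origin under its centre
- glass: loose clear tea glass with a yellow patch, 68 mm wide, 91 mm tall, about 160 mm from the valve; bystander; origin under its centre
- stilt: loose three-armed cream kiln stilt, 55 x 48 x 13 mm, about 145 mm from the valve; bystander; origin under its centre

How it is judged:
On the way:
1. the handwheel is turned clockwise until the valve is fully closed against its stop (within 0.08 rad) (value of joint handwheel below 0.08 rad), for 0.2 s.
At the end, for the whole second after the job is handed in: the handwheel stands still exactly two turns (12.57 rad, within 0.2 rad) open from its closed stop, the crank handle is gripped between the fingers (more than 3 N, grasp point within 25 mm of the handle's axis), and cup, glass and stilt are within 20 mm of where they stood, cup and glass upright (value of joint handwheel between 12.366 and 12.766 rad and velocity of joint handwheel between -0.05 and 0.05 rad/s and contact force between the fingers and crank_handle above 3 N and horizontal distance between the grasp point and handle_mid below 0.025 m and distance between the grasp point and handle_mid below 0.045 m and distance of each of cup, glass, stilt from where it was at the start of the episode below 0.02 m and angle between each of cup, glass's own z axis and vertical below 0.2 rad); the arm keeps its last pose, push and grip.
It fails at once if the valve is opened more than a quarter turn beyond two turns (value of joint handwheel above 14.14 rad).
It fails at once if the cup, the glass or the kiln stilt is moved by more than 20 mm (distance of any of cup, glass, stilt from where it was at the start of the episode above 0.02 m).
It also fails if it takes over 72 s, if anything falls off the work surface, if the arm or the gripper's body presses on something with over 40 N, if the wrist force passes 120 N, or if a joint passes its speed limit or range.

## Working session

There is one attempt and no reset: what is moved stays moved. The work goes in short steps, Python scripts to look and compute and a tool call to move; the robot and the scene stay as the last step left them, time stands still between calls to the robot, and variables do not carry over. Pictures are saved under pics/ and viewed, and the job is handed in when it is done.

Besides the shell and the picture viewer there is one more tool, called after ">>>" as name([rows], argument=value, ...), one row to a line, values as JSON. arm_command: Moves the arm, as the interface text tells. Its arguments: {"type":"object","properties":{"moves":{"type":"array","items":{"type":"array"}},"squeeze":{"type":"number"}},"required":["moves"]}

```bash
ls; mkdir -p pics
python3 - <<'E'
from plant import observe,cams,manip,look_for,spot_point
import cv2
o=observe();print({k:o[k] for k in('time','tcp_pos','tcp_rot','finger_gap','qpos')},manip.pinch_z)
for c in('scene','top'):
    cv2.imwrite(f'pics/{c}0.png',cams.get_image(c)[:,:,::-1])
    m=cams.camera_model(c);print(c,m)
    for t in('handle_mid','wheel_centre','valve','crank_handle'):
        print(t,spot_point(c,t)[:2])
print(observe()['time'])
E
```

```text
pics
{'time': 0.0, 'tcp_pos': array([0.232225  , 0.5528692 , 0.23049955]), 'tcp_rot': array([[-9.21917534e-01,  3.87385424e-01, -7.70726547e-04],
       [ 3.87386093e-01,  9.21916891e-01, -1.12326057e-03],
       [ 2.75411050e-04, -1.33412236e-03, -9.99999072e-01]]), 'finger_gap': 0.9978427805112716, 'qpos': array([ 9.55306532e-01,  1.04714994e-01,  9.64445941e-02,  1.56388804e+00,
       -1.92329410e-05,  1.35310098e+00])} 0.0187
scene {'camera_matrix': array([[390.1737876 ,   0.        , 318.18035854],
       [  0.        , 390.1737876 , 198.85933789],
       [  0.        ,   0.        ,   1.        ]]), 'dist': array([-0.09331927,  0.        ,  0.        ,  0.        ,  0.        ]), 'view': array([[ 0.56980736, -0.82173676,  0.0082626 , -0.34878702],
       [-0.45722408, -0.32537009, -0.82769586,  0.35579732],
       [ 0.68283652,  0.46784934, -0.56111611,  0.55225602],
       [ 0.        ,  0.        ,  0.        ,  1.        ]])}
handle_mid [{'position': [334.9, 225.3], 'confidence': 0.56}]
wheel_centre [{'position': [319.5, 224.8], 'confidence': 0.91}]
valve [{'position': [315
[... 210 characters left out ...]
75173917],
       [  0.        ,   0.        ,   1.        ]]), 'dist': array([-0.07351978,  0.        ,  0.        ,  0.        ,  0.        ]), 'view': array([[ 0.01820764, -0.99976766,  0.01153747, -0.04880676],
       [-0.99540843, -0.01921038, -0.09377108,  0.55047222],
       [ 0.09397093, -0.00977715, -0.99552693,  0.98105202],
       [ 0.        ,  0.        ,  0.        ,  1.        ]])}
handle_mid [{'position': [357.1, 216.6], 'confidence': 0.49}]
wheel_centre [{'position': [330.6, 204.5], 'confidence': 0.64}]
valve [{'position': [330.1, 204.1], 'confidence': 0.78}]
crank_handle [{'position': [354.0, 218.4], 'confidence': 0.66}, {'position': [353.0, 216.8], 'confidence': 0.62}]
0.5
```

View pics/scene0.png

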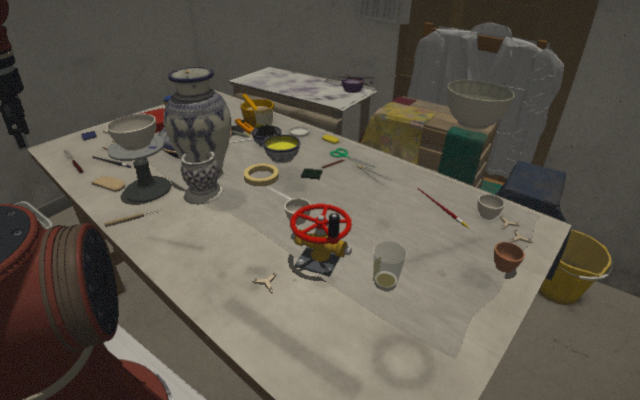

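View pics/top0.png

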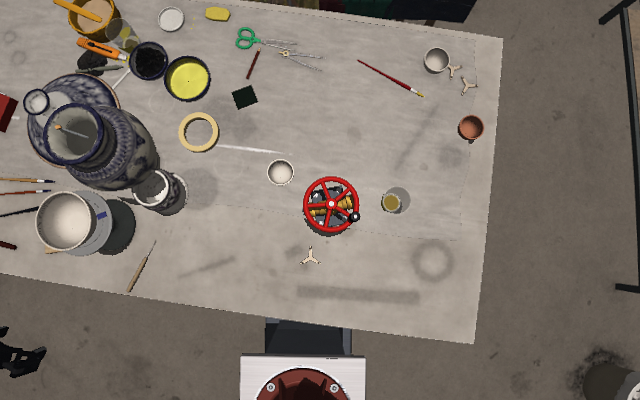

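```bash
cat > h.py <<'E'
import numpy as np, cv2
from plant import observe,cams,manip,look_for,spot_point
def plane(c,uv,z):
    m=cams.camera_model(c);V=m['view'];R=V[:3,:3];t=V[:3,3]
    p=cv2.undistortPoints(np.array([[uv]],float),m['camera_matrix'],m['dist'])[0,0]
    d=R.T@np.array([p[0],p[1],1]);o=-R.T@t
    return o+d*(z-o[2])/d[2]
def proj(c,X):
    m=cams.camera_model(c);V=m['view']
    return cv2.projectPoints(np.array([X],float),cv2.Rodrigues(V[:3,:3])[0],V[:3,3],m['camera_matrix'],m['dist'])[0].ravel()
E
python3 - <<'E'
from h import *
np.set_printoptions(precision=4,suppress=True)
for n,c,uv,z in[('hm','scene',(334.9,225.3),.139),('wc','scene',(319.5,224.8),.101),('v','scene',(315.3,260),0),('hm','top',(357.1,216.6),.139),('wc','top',(330.6,204.5),.101),('v','top',(330.1,204.1),0),('ch','top',(354,218),.112),('ch','scene',(332.3,235.5),.112)]:
    print(n,c,plane(c,uv,z))
E
```

```text
hm scene [ 0.4976 -0.1176  0.139 ]
wc scene [ 0.522  -0.0649  0.101 ]
v scene [ 0.5174 -0.0577  0.    ]
hm top [ 0.5021 -0.1176  0.139 ]
wc top [ 0.5312 -0.0592  0.101 ]
v top [ 0.5403 -0.0612  0.    ]
ch top [ 0.5001 -0.1132  0.112 ]
ch scene [ 0.4965 -0.1132  0.112 ]
```

The scene view shows the red wheel at about (320,223) with the black handle at (334,225). In the top view the wheel is at (331,205), the handle at (354,217), and the cup, glass and stilt stand around it. I'll refine the wheel centre with an ellipse fit and the handle with a dark blob.

Run:
```python
from h import *
np.set_printoptions(precision=4,suppress=True)
im=cv2.imread('pics/top0.png')
cv2.imwrite('pics/zt.png',cv2.resize(im[160:250,280:380],None,fx=6,fy=6,interpolation=cv2.INTER_CUBIC))
im2=cv2.imread('pics/scene0.png')
cv2.imwrite('pics/zs.png',cv2.resize(im2[190:290,270:370],None,fx=6,fy=6,interpolation=cv2.INTER_CUBIC))
from scipy.optimize import least_squares
for c,I in(('top',im),('scene',im2)):
    b,g,r=[I[:,:,i].astype(int) for i in range(3)]
    mk=((r>110)&(g<70)&(b<70)).astype(np.uint8)
    mk[:,:280]=0;mk[:,390:]=0;mk[:170]=0;mk[260:]=0
    hull=cv2.convexHull(np.argwhere(mk)[:,::-1].astype(np.float32))
    P=np.array([plane(c,p,.1025)[:2] for p in hull[:,0]])
    f=least_squares(lambda q:np.hypot(*(P-q[:2]).T)-q[2],[.527,-.06,.066],loss='soft_l1',f_scale=.001)
    print(c,f.x,len(P),np.abs(f.fun).max())
    # rim outline of handle: black
    mk=((r<60)&(g<60)&(b<60))
    ys=np.argwhere(mk&(np.indices(mk.shape)[1]>(340 if c=='top' else 326))&(np.indices(mk.shape)[1]<(368 if c=='top' else 342))&(np.indices(mk.shape)[0]>205)&(np.indices(mk.shape)[0]<240))
    print(ys.min(0),ys.max(0),ys.mean(0))
```

```text
top [ 0.5327 -0.0595  0.0648] 27 0.0009425304126106093
[206 341] [232 359] [216.7328 350.9138]
scene [ 0.5314 -0.0606  0.0649] 31 0.0031532554505665916
[215 328] [237 339] [226.5342 333.2237]
```

View pics/zt.png

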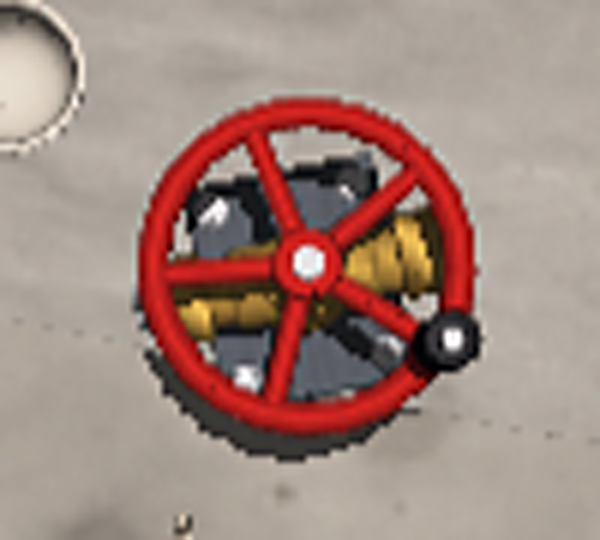

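View pics/zs.png

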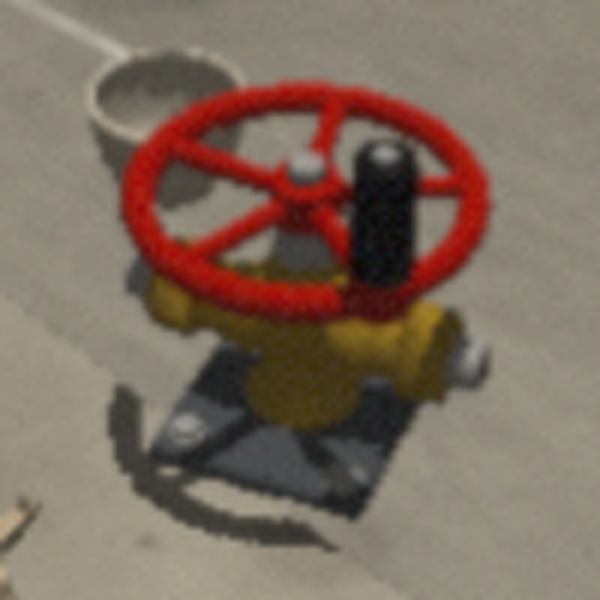

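The zoomed top view puts the handle top at about (355,216.6) and the hub nut at (331.4,203.6). The zoomed scene view shows the handle's axis running from (334,215) to (333.5,239).

Run:
```python
from h import *
np.set_printoptions(precision=4,suppress=True)
a=plane('top',(354.7,216.3),.16);b=plane('scene',(333.8,226.3),.139);print(a,b)
c=np.array([.532,-.060])
for p in(a,b):
    d=p[:2]-c;print(np.hypot(*d),np.arctan2(d[1],d[0]))
ang=np.mean([np.arctan2(*(p[:2]-c)[::-1]) for p in(a,b)]);h=c+.06*np.array([np.cos(ang),np.sin(ang)]);print(h,ang)
for c_ in('top','scene'): print(proj(c_,[*h,.139]),proj(c_,[*h,.16]),proj(c_,[*h,.112]))
o=observe();R=o['tcp_rot'];
print(R.T@(np.array([*h,.2305])-o['tcp_pos']))
# foot plate yaw: pipe ends in scene zoom
for uv in((345.5,202),(313,211)): print(plane('top',uv,.05))
```

```text
[ 0.5016 -0.1103  0.16  ] [ 0.4938 -0.1175  0.139 ]
0.058744537687106683 -2.1148735760614326
0.06908778719725422 -2.157293692266724
[ 0.4999 -0.1107] -2.1360836341640783
[353.9854 217.5474] [354.8761 217.0964] [352.8999 218.0972]
[332.5397 223.4724] [332.8578 214.8478] [332.1433 234.1682]
[-0.5037 -0.5084  0.0008]
[ 0.5421 -0.0975  0.05  ]
[ 0.5184 -0.0179  0.05  ]
```

>>> arm_command([
  [[-0.042,-0.042,0],[0,0,0],0],
  [[-0.042,-0.042,0],[0,0,0],0],
  [[-0.042,-0.042,0],[0,0,0],0],
  [[-0.042,-0.042,0],[0,0,0],0],
  [[-0.042,-0.042,0],[0,0,0],0],
  [[-0.042,-0.042,0],[0,0,0],0],
  [[-0.042,-0.042,0],[0,0,0],0],
  [[-0.042,-0.042,0],[0,0,0],0],
], squeeze=40)

```text
time: 1.5
tcp_pos: [0.4164, 0.1038, 0.2309]
tcp_rot: [[-0.925, 0.38, 0.004], [0.38, 0.925, -0.0], [-0.004, 0.002, -1.0]]
contact_force: [1.1, 0.5, 0.2]
finger_gap: 1.001
```

```bash
cat > st.py <<'E'
from h import *
import sys
np.set_printoptions(precision=4,suppress=True)
o=observe();R=o['tcp_rot'];print(o['time'],o['tcp_pos'],'q',o['qpos'],'F',o['contact_force'],'gap',o['finger_gap']);print(R)
if len(sys.argv)>1:
    d=np.array([float(v) for v in sys.argv[1:4]])-o['tcp_pos'];print('shift',R.T@d)
E
python3 st.py .5 -.1115 .2305
```

```text
1.5 [0.4164 0.1038 0.2309] q [-0.0626 -0.4305 -0.3854  1.6116  0.0001  0.3273] F [1.0504 0.5238 0.2488] gap 1.001116941928883
[[-0.9249  0.3801  0.0043]
 [ 0.3801  0.9249 -0.0001]
 [-0.0041  0.0015 -1.    ]]
shift [-0.1591 -0.1674  0.0008]
```

>>> arm_command([
  [[-0.04,-0.042,0],[0,0,0],0],
  [[-0.04,-0.042,0],[0,0,0],0],
  [[-0.04,-0.042,0],[0,0,0],0],
  [[-0.03,-0.032,0],[0,0,0],0],
  [[0,0,0],[0,0,0],0],
  [[0,0,0],[0,0,0],0],
  [[0,0,0],[0,0,0],0],
  [[0,0,0],[0,0,0],0],
])

```text
time: 2.5
tcp_pos: [0.4969, -0.1088, 0.2323]
tcp_rot: [[-0.923, 0.384, 0.008], [0.384, 0.923, -0.001], [-0.007, 0.002, -1.0]]
contact_force: [-0.3, 1.0, -1.1]
finger_gap: 0.997
```

```bash
python3 st.py .5 -.1115 .2305
python3 - <<'E'
from h import *
for c in('top','scene'): cv2.imwrite(f'pics/{c}1.png',cams.get_image(c)[:,:,::-1])
im=cv2.imread('pics/scene1.png');cv2.imwrite('pics/s1z.png',cv2.resize(im[120:270,240:440],None,fx=4,fy=4))
E
```

```text
2.5 [ 0.4969 -0.1088  0.2323] q [-0.4751 -0.1846 -0.1826  1.5659  0.003  -0.081 ] F [-0.2952  0.9749 -1.0691] gap 0.997067331445713
[[-0.9233  0.3839  0.0076]
 [ 0.3839  0.9234 -0.0006]
 [-0.0072  0.0024 -1.    ]]
shift [-0.0039 -0.0013  0.0019]
```

View pics/s1z.png

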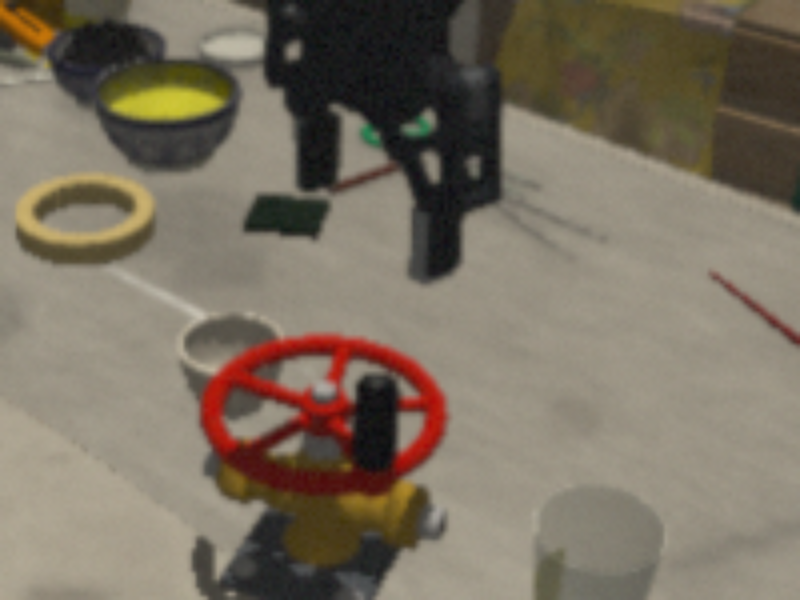

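The scene crop shows the open fingers straddling a line above the handle at (375,430 in the crop), so the alignment agrees with the measurements. Next I descend and check the contact force.

>>> arm_command([
  [[-0.004,-0.001,0.025],[0,0.4,0],0],
  [[0,0,0.025],[0,0,0],0],
  [[0,0,0.025],[0,0,0],0],
  [[0,0,0.02],[0,0,0],0],
  [[0,0,0.012],[0,0,0],0],
  [[0,0,0],[0,0,0],0],
  [[0,0,0],[0,0,0],0],
  [[0,0,0],[0,0,0],0],
])

```text
time: 3.6
tcp_pos: [0.5021, -0.1096, 0.1254]
tcp_rot: [[-0.925, 0.381, 0.006], [0.381, 0.925, -0.0], [-0.005, 0.002, -1.0]]
contact_force: [1.1, -1.4, 0.1]
finger_gap: 0.997
```

```bash
python3 st.py .5 -.1115 .123
```

```text
3.6 [ 0.5021 -0.1096  0.1254] q [-0.4714 -0.161  -0.3554  1.3714  0.0025 -0.0811] F [ 1.0899 -1.3511  0.0573] gap 0.9972210024283177
[[-0.9247  0.3805  0.0056]
 [ 0.3805  0.9248 -0.0001]
 [-0.0053  0.002  -1.    ]]
shift [ 0.0012 -0.0025  0.0024]
```

>>> arm_command([
  [[0,0,0.002],[0,0.3,0],0.5],
  [[0,0,0],[0,0,0],1],
  [[0,0,0],[0,0,0],1],
  [[0,0,0],[0,0,0],1],
  [[0,0,0],[0,0,0],1],
  [[0,0,0],[0,0,0],1],
  [[0,0,0],[0,0,0],1],
  [[0,0,0],[0,0,0],1],
], squeeze=40)

```text
time: 4.6
tcp_pos: [0.5019, -0.1128, 0.125]
tcp_rot: [[-0.924, 0.382, 0.0], [0.382, 0.924, -0.004], [-0.002, -0.004, -1.0]]
contact_force: [-0.9, -1.0, 0.4]
finger_gap: 0.259
```

```bash
python3 st.py .5 -.1115 .123;python3 - <<'E'
from h import *
for c in('top','scene'): cv2.imwrite(f'pics/{c}2.png',cams.get_image(c)[:,:,::-1])
im=cv2.imread('pics/scene2.png');cv2.imwrite('pics/s2z.png',cv2.resize(im[120:270,240:440],None,fx=4,fy=4))
E
```

```text
4.6 [ 0.5019 -0.1128  0.125 ] q [-0.4733 -0.1535 -0.3493  1.373  -0.0039 -0.0808] F [-0.9188 -0.9992  0.4044] gap 0.2594458240169215
[[-0.924   0.3824  0.    ]
 [ 0.3824  0.924  -0.0044]
 [-0.0017 -0.004  -1.    ]]
shift [0.0023 0.0004 0.002 ]
```

View pics/s2z.png

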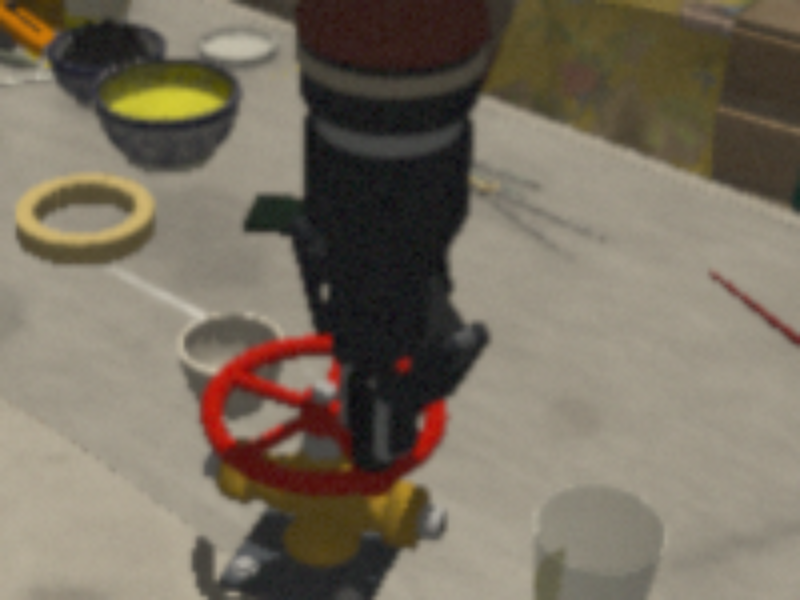

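The fingers hold the handle: the opening is 0.259 of 85 mm, about 22 mm, against a 23 mm handle. The TCP is 60.7 mm from the wheel centre. Next I plan the clockwise steps.

```bash
cat > plan.py <<'E'
# plan.py step_rad n [cx cy]
from h import *
import sys
np.set_printoptions(precision=4,suppress=True)
o=observe();R=o['tcp_rot'];p=o['tcp_pos'];s=float(sys.argv[1]);n=int(sys.argv[2])
c=np.array([.532,-.060]) if len(sys.argv)<4 else np.array([float(sys.argv[3]),float(sys.argv[4])])
d=p[:2]-c;a=np.arctan2(d[1],d[0])
F=o['contact_force'];u=d/np.hypot(*d)
print('t',round(o['time'],2),'p',p,'r',np.hypot(*d),'ang',a,'Frad',F[:2]@u,'Ftan',F[:2]@[-u[1],u[0]],'Fz',F[2],'gap',o['finger_gap'],'q6',o['qpos'][5],'zaxis',R[:,2], 'yaw',np.degrees(np.arctan2(R[1,0],R[0,0])))
q=p.copy();out=[]
for i in range(n):
    a2=a+s*(i+1);t=np.array([*(c+.06*np.array([np.cos(a2),np.sin(a2)])),.124])
    out.append(R.T@(t-q));q=t
for x in out:print('[%.4f, %.4f, %.4f]'%tuple(x))
E
python3 plan.py -0.12 8
```

```text
t 4.7 p [ 0.5019 -0.1128  0.125 ] r 0.060728263057778335 ang -2.0885683479649524 Frad 1.3403259575908208 Ftan -0.9054484147570069 Fz 0.35515963452644805 gap 0.25627014924781194 q6 -0.08081824874449461 zaxis [ 0.0001 -0.0044 -1.    ] yaw 157.51261445772963
[0.0070, 0.0021, 0.0010]
[0.0069, 0.0022, -0.0000]
[0.0066, 0.0030, -0.0000]
[0.0062, 0.0037, -0.0000]
[0.0057, 0.0044, -0.0000]
[0.0051, 0.0051, -0.0000]
[0.0044, 0.0057, -0.0000]
[0.0037, 0.0062, -0.0000]
```

>>> arm_command([
  [[0.007,0.002,0.001],[0,0,0],1],
  [[0.007,0.002,0],[0,0,0],1],
  [[0.0065,0.003,0],[0,0,0],1],
  [[0.006,0.0035,0],[0,0,0],1],
  [[0.0055,0.0045,0],[0,0,0],1],
  [[0.005,0.005,0],[0,0,0],1],
  [[0.0045,0.0055,0],[0,0,0],1],
  [[0.0035,0.006,0],[0,0,0],1],
])

```text
time: 5.7
tcp_pos: [0.4731, -0.0646, 0.1251]
tcp_rot: [[-0.924, 0.383, 0.006], [0.383, 0.924, -0.007], [-0.009, -0.004, -1.0]]
contact_force: [4.9, -3.0, -1.3]
finger_gap: 0.257
```

```bash
python3 plan.py -0.18 8
```

```text
t 5.7 p [ 0.4731 -0.0646  0.1251] r 0.05905587609546012 ang -3.06311604512561 Frad -4.62351561950919 Ftan 3.3606798821031942 Fz -1.2514046699824768 gap 0.25729833343460534 q6 -0.01541505849010579 zaxis [ 0.0064 -0.0068 -1.    ] yaw 157.49733109309463
[0.0049, 0.0096, 0.0010]
[0.0022, 0.0106, -0.0001]
[0.0002, 0.0108, -0.0000]
[-0.0017, 0.0106, -0.0000]
[-0.0036, 0.0102, -0.0000]
[-0.0053, 0.0094, 0.0000]
[-0.0069, 0.0083, 0.0000]
[-0.0083, 0.0069, 0.0000]
```

>>> arm_command([
  [[0.005,0.0095,0.001],[0,0.3,0],1],
  [[0.002,0.0105,0],[0,0,0],1],
  [[0,0.011,0],[0,0,0],1],
  [[-0.0015,0.0105,0],[0,0,0],1],
  [[-0.0035,0.01,0],[0,0,0],1],
  [[-0.0055,0.0095,0],[0,0,0],1],
  [[-0.007,0.0085,0],[0,0,0],1],
  [[-0.0085,0.007,0],[0,0,0],1],
])

```text
time: 6.7
tcp_pos: [0.5213, -0.0026, 0.125]
tcp_rot: [[-0.923, 0.385, 0.002], [0.385, 0.923, -0.018], [-0.009, -0.016, -1.0]]
contact_force: [-1.8, -7.9, 2.6]
finger_gap: 0.257
```

```bash
python3 plan.py -0.14 8
```

```text
t 6.7 p [ 0.5213 -0.0026  0.125 ] r 0.05840760008687475 ang 1.7554395066227477 Frad -7.461134438584024 Ftan 3.243565434034522 Fz 2.631577731040318 gap 0.2568182696519223 q6 0.14968223109782755 zaxis [ 0.0021 -0.0183 -0.9998] yaw 157.33621129857198
[-0.0064, 0.0054, 0.0009]
[-0.0078, 0.0030, 0.0000]
[-0.0082, 0.0019, 0.0000]
[-0.0084, 0.0008, 0.0001]
[-0.0084, -0.0004, 0.0001]
[-0.0082, -0.0016, 0.0001]
[-0.0079, -0.0027, 0.0001]
[-0.0075, -0.0038, 0.0001]
```

```bash
sed -i 's/\[.532,-.060\]/[.533,-.0612]/' plan.py; python3 plan.py -0.14 8
```

```text
t 6.7 p [ 0.5213 -0.0026  0.125 ] r 0.059775663883412766 ang 1.7681990064119792 Frad -7.419141942943698 Ftan 3.3384991636874366 Fz 2.631577731040318 gap 0.2568182696519223 q6 0.14968223109782755 zaxis [ 0.0021 -0.0183 -0.9998] yaw 157.33621129857198
[-0.0071, 0.0044, 0.0009]
[-0.0078, 0.0031, 0.0000]
[-0.0081, 0.0020, 0.0000]
[-0.0083, 0.0009, 0.0001]
[-0.0084, -0.0003, 0.0001]
[-0.0083, -0.0015, 0.0001]
[-0.0080, -0.0026, 0.0001]
[-0.0075, -0.0037, 0.0001]
```

>>> arm_command([
  [[-0.007,0.0045,0.001],[-0.9,0.5,0],1],
  [[-0.008,0.003,0],[0,0,0],1],
  [[-0.008,0.002,0],[0,0,0],1],
  [[-0.0085,0.001,0],[0,0,0],1],
  [[-0.0085,-0.0005,0],[0,0,0],1],
  [[-0.0085,-0.0015,0],[0,0,0],1],
  [[-0.008,-0.0025,0],[0,0,0],1],
  [[-0.0075,-0.0035,0],[0,0,0],1],
])

```text
time: 7.7
tcp_pos: [0.5814, -0.0256, 0.1249]
tcp_rot: [[-0.923, 0.385, -0.007], [0.385, 0.923, -0.003], [0.005, -0.005, -1.0]]
contact_force: [-8.3, -1.3, 8.2]
finger_gap: 0.257
```

```bash
python3 plan.py -0.1 8
```

```text
t 7.7 p [ 0.5814 -0.0256  0.1249] r 0.06004110424832913 ang 0.6341655735344616 Frad -7.411103473574602 Ftan 3.877622550826297 Fz 8.187854298561874 gap 0.2565010527876665 q6 0.12865134571091433 zaxis [-0.0069 -0.003  -1.    ] yaw 157.37983554830708
[-0.0050, -0.0034, 0.0009]
[-0.0046, -0.0038, -0.0000]
[-0.0042, -0.0043, 0.0000]
[-0.0038, -0.0047, 0.0000]
[-0.0033, -0.0050, 0.0000]
[-0.0028, -0.0053, 0.0000]
[-0.0022, -0.0056, 0.0000]
[-0.0017, -0.0058, 0.0000]
```

>>> arm_command([
  [[-0.005,-0.0035,-0.0005],[0,-0.2,0],1],
  [[-0.0045,-0.004,0],[0,0,0],1],
  [[-0.004,-0.0045,0],[0,0,0],1],
  [[-0.004,-0.0045,0],[0,0,0],1],
  [[-0.0035,-0.005,0],[0,0,0],1],
  [[-0.003,-0.0055,0],[0,0,0],1],
  [[-0.002,-0.0055,0],[0,0,0],1],
  [[-0.0015,-0.006,0],[0,0,0],1],
])

```text
time: 8.7
tcp_pos: [0.5916, -0.0498, 0.125]
tcp_rot: [[-0.929, 0.37, -0.004], [0.369, 0.928, 0.043], [0.02, 0.038, -0.999]]
contact_force: [5.7, 33.1, 6.3]
finger_gap: 0.26
```

```bash
python3 plan.py -0.18 8
```

```text
t 8.7 p [ 0.5916 -0.0498  0.125 ] r 0.05973564575598036 ang 0.19164051428455206 Frad 11.869888627279904 Ftan 31.457759709932223 Fz 6.34164552356073 gap 0.26033969894332876 q6 0.053768525313778195 zaxis [-0.0042  0.0429 -0.9991] yaw 158.3182123735685
[-0.0052, -0.0095, 0.0006]
[-0.0032, -0.0103, -0.0005]
[-0.0013, -0.0107, -0.0004]
[0.0006, -0.0108, -0.0004]
[0.0026, -0.0105, -0.0004]
[0.0044, -0.0098, -0.0003]
[0.0061, -0.0089, -0.0002]
[0.0076, -0.0077, -0.0001]
```

The stop shows clearly, with 31 N tangential force at a world angle of about 0.2. The valve yaw seen in the image predicted about 0.29. I'll ease off the push, straighten the tool and measure the stop angle.

>>> arm_command([
  [[0,0.001,0],[1.1,-0.6,0],1],
  [[0,0.001,0],[0.8,-0.4,0],1],
  [[0,0,0],[0,0,0],1],
  [[0,0,0],[0,0,0],1],
  [[0,0,0],[0,0,0],1],
  [[0,0,0],[0,0,0],1],
  [[0,0,0],[0,0,0],1],
  [[0,0,0],[0,0,0],1],
])

```text
time: 9.7
tcp_pos: [0.5918, -0.0485, 0.125]
tcp_rot: [[-0.929, 0.369, -0.002], [0.369, 0.929, 0.003], [0.003, 0.002, -1.0]]
contact_force: [-2.8, 1.7, 4.3]
finger_gap: 0.258
```

```bash
python3 plan.py -0.18 2
python3 - <<'E'
from h import *
for c in('top','scene'): cv2.imwrite(f'pics/{c}3.png',cams.get_image(c)[:,:,::-1])
im=cv2.imread('pics/scene3.png');im2=cv2.imread('pics/top3.png')
z=cv2.resize(im[160:290,260:400],None,fx=4,fy=4);z2=cv2.resize(im2[140:270,260:330+70],None,fx=4,fy=4)
cv2.imwrite('pics/c3.png',cv2.resize(np.hstack([z,z2]),None,fx=.7,fy=.7))
E
```

```text
t 9.7 p [ 0.5918 -0.0485  0.125 ] r 0.060176952318929194 ang 0.21184787579801992 Frad -2.37063221124957 Ftan 2.2520978236223153 Fz 4.257530567652369 gap 0.258220909501843 q6 0.07477468353375104 zaxis [-0.0019  0.003  -1.    ] yaw 158.35092351743205
[-0.0050, -0.0096, 0.0010]
[-0.0034, -0.0102, -0.0000]
```

View pics/c3.png

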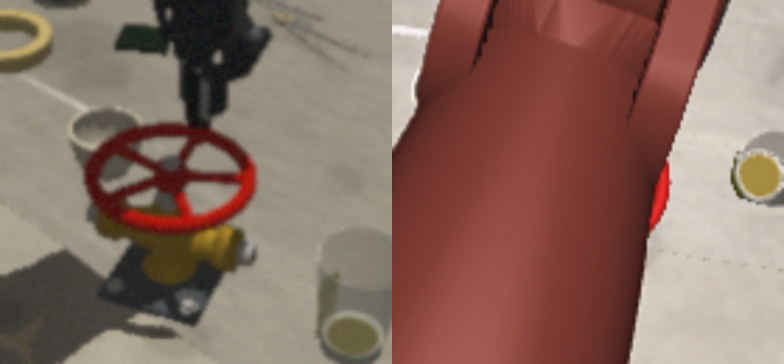

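The left crop shows the wheel with the fingers on the handle at the far side, about (200,125). The other items are undisturbed. The closed stop is at world angle 0.21, so I now turn counter-clockwise by 2 × 2π.

```bash
sed -i 's/,.124\]/,.125]/' plan.py; python3 plan.py 0.18 8
```

```text
t 9.8 p [ 0.5918 -0.0485  0.1251] r 0.060185998511566086 ang 0.2118341829523467 Frad -2.153576617109018 Ftan 2.309543516819404 Fz 5.8704350900668345 gap 0.25630439459096177 q6 0.07479199991666062 zaxis [-0.0019  0.003  -1.    ] yaw 158.3522117122917
[0.0069, 0.0083, 0.0001]
[0.0082, 0.0070, 0.0000]
[0.0093, 0.0055, 0.0000]
[0.0101, 0.0037, 0.0000]
[0.0106, 0.0018, 0.0000]
[0.0108, -0.0001, 0.0000]
[0.0106, -0.0020, 0.0000]
[0.0101, -0.0039, 0.0000]
```

>>> arm_command([
  [[0.007,0.0085,0],[0,0,0],1],
  [[0.008,0.007,0],[0,0,0],1],
  [[0.0095,0.0055,0],[0,0,0],1],
  [[0.01,0.0035,0],[0,0,0],1],
  [[0.0105,0.002,0],[0,0,0],1],
  [[0.011,0,0],[0,0,0],1],
  [[0.0105,-0.002,0],[0,0,0],1],
  [[0.01,-0.004,0],[0,0,0],1],
])

```text
time: 10.8
tcp_pos: [0.5263, -0.0018, 0.1251]
tcp_rot: [[-0.929, 0.371, 0.002], [0.371, 0.929, -0.008], [-0.005, -0.006, -1.0]]
contact_force: [3.4, -9.0, -1.7]
finger_gap: 0.255
```

```bash
python3 plan.py 0.2 8
```

```text
t 10.8 p [ 0.5263 -0.0018  0.1251] r 0.05972641711513829 ang 1.6824996976848294 Frad -9.352208757890686 Ftan -2.371676083261879 Fz -1.6773392400017961 gap 0.2552409827856887 q6 0.13155265482144535 zaxis [ 0.0023 -0.0077 -1.    ] yaw 158.24153575240592
[0.0101, -0.0064, 0.0001]
[0.0084, -0.0085, 0.0000]
[0.0066, -0.0100, 0.0000]
[0.0044, -0.0111, 0.0000]
[0.0021, -0.0118, 0.0001]
[-0.0002, -0.0120, 0.0001]
[-0.0026, -0.0117, 0.0001]
[-0.0049, -0.0109, 0.0001]
```

>>> arm_command([
  [[0.01,-0.0065,0],[-0.4,0.3,0],1],
  [[0.0085,-0.0085,0],[0,0,0],1],
  [[0.0065,-0.01,0],[0,0,0],1],
  [[0.0045,-0.011,0],[0,0,0],1],
  [[0.002,-0.012,0],[0,0,0],1],
  [[0,-0.012,0],[0,0,0],1],
  [[-0.0025,-0.0115,0],[0,0,0],1],
  [[-0.005,-0.011,0],[0,0,0],1],
])

```text
time: 11.8
tcp_pos: [0.4736, -0.0684, 0.1251]
tcp_rot: [[-0.93, 0.367, 0.011], [0.367, 0.93, 0.004], [-0.009, 0.008, -1.0]]
contact_force: [2.2, 3.1, 1.5]
finger_gap: 0.254
```

```bash
python3 plan.py 0.2 8
```

```text
t 11.8 p [ 0.4736 -0.0684  0.1251] r 0.059858197205781644 ang -3.0217735958860334 Frad -2.5468667691883344 Ftan -2.8446465230338154 Fz 1.5350719686509484 gap 0.2543104839537169 q6 -0.04733025829362726 zaxis [ 0.0113  0.0041 -0.9999] yaw 158.46760550625987
[-0.0066, -0.0100, 0.0000]
[-0.0086, -0.0084, 0.0000]
[-0.0101, -0.0065, 0.0000]
[-0.0111, -0.0044, 0.0001]
[-0.0118, -0.0021, 0.0001]
[-0.0120, 0.0003, 0.0001]
[-0.0117, 0.0027, 0.0001]
[-0.0109, 0.0049, 0.0001]
```

>>> arm_command([
  [[-0.0065,-0.01,0],[0.4,0.5,0],1],
  [[-0.0085,-0.0085,0],[0,0,0],1],
  [[-0.01,-0.0065,0],[0,0,0],1],
  [[-0.011,-0.0045,0],[0,0,0],1],
  [[-0.012,-0.002,0],[0,0,0],1],
  [[-0.012,0.0005,0],[0,0,0],1],
  [[-0.0115,0.0025,0],[0,0,0],1],
  [[-0.011,0.005,0],[0,0,0],1],
])

```text
time: 12.8
tcp_pos: [0.5449, -0.1208, 0.1249]
tcp_rot: [[-0.931, 0.366, -0.002], [0.366, 0.931, 0.013], [0.007, 0.012, -1.0]]
contact_force: [-5.5, 11.1, 11.0]
finger_gap: 0.258
```

```bash
python3 plan.py 0.2 8
```

```text
t 12.8 p [ 0.5449 -0.1208  0.1249] r 0.06081239833658867 ang -1.3730701652639006 Frad -11.959202231198494 Ftan -3.237194774849775 Fz 11.033050325962844 gap 0.25777768299712867 q6 -0.0842932339855112 zaxis [-0.0021  0.0133 -0.9999] yaw 158.55124297028632
[-0.0089, 0.0081, -0.0001]
[-0.0077, 0.0092, 0.0001]
[-0.0057, 0.0105, 0.0001]
[-0.0035, 0.0114, 0.0001]
[-0.0012, 0.0119, 0.0001]
[0.0012, 0.0119, 0.0001]
[0.0036, 0.0114, 0.0002]
[0.0058, 0.0105, 0.0002]
```

>>> arm_command([
  [[-0.009,0.008,-0.0005],[0.6,-0.4,0],1],
  [[-0.0075,0.009,0],[0,0,0],1],
  [[-0.0055,0.0105,0],[0,0,0],1],
  [[-0.0035,0.0115,0],[0,0,0],1],
  [[-0.001,0.012,0],[0,0,0],1],
  [[0.001,0.012,0],[0,0,0],1],
  [[0.0035,0.0115,0],[0,0,0],1],
  [[0.006,0.0105,0],[0,0,0],1],
])

```text
time: 13.8
tcp_pos: [0.5924, -0.052, 0.125]
tcp_rot: [[-0.929, 0.37, -0.009], [0.37, 0.929, -0.007], [0.006, -0.01, -1.0]]
contact_force: [0.2, -2.8, 4.2]
finger_gap: 0.254
```

```bash
python3 plan.py 0.2 8
```

```text
t 13.8 p [ 0.5924 -0.052   0.125 ] r 0.06013729208769729 ang 0.15287333157056818 Frad -0.23097631507070118 Ftan -2.812290901764156 Fz 4.1540810053919515 gap 0.25429181193593026 q6 0.07653232099978213 zaxis [-0.009  -0.0075 -0.9999] yaw 158.3027902780479
[0.0072, 0.0096, -0.0000]
[0.0089, 0.0081, -0.0000]
[0.0103, 0.0062, -0.0000]
[0.0113, 0.0040, 0.0000]
[0.0119, 0.0017, 0.0000]
[0.0120, -0.0007, 0.0001]
[0.0116, -0.0031, 0.0001]
[0.0107, -0.0053, 0.0001]
```

>>> arm_command([
  [[0.007,0.0095,0],[-0.6,-0.3,0],1],
  [[0.009,0.008,0],[0,0,0],1],
  [[0.0105,0.006,0],[0,0,0],1],
  [[0.0115,0.004,0],[0,0,0],1],
  [[0.012,0.0015,0],[0,0,0],1],
  [[0.012,-0.0005,0],[0,0,0],1],
  [[0.0115,-0.003,0],[0,0,0],1],
  [[0.0105,-0.0055,0],[0,0,0],1],
])

```text
time: 14.8
tcp_pos: [0.5191, -0.0031, 0.1251]
tcp_rot: [[-0.928, 0.371, 0.004], [0.371, 0.928, -0.009], [-0.006, -0.007, -1.0]]
contact_force: [4.6, -9.8, 0.8]
finger_gap: 0.257
```

```bash
python3 plan.py 0.2 8
```

```text
t 14.8 p [ 0.5191 -0.0031  0.1251] r 0.059708629975944186 ang 1.805103050842722 Frad -10.55099719803883 Ftan -2.2050305704282276 Fz 0.8080614079559071 gap 0.2568720141266579 q6 0.12651499046908707 zaxis [ 0.0035 -0.0085 -1.    ] yaw 158.20435938543204
[0.0092, -0.0076, 0.0001]
[0.0073, -0.0095, 0.0000]
[0.0053, -0.0108, 0.0000]
[0.0030, -0.0116, 0.0001]
[0.0007, -0.0120, 0.0001]
[-0.0017, -0.0119, 0.0001]
[-0.0040, -0.0113, 0.0001]
[-0.0062, -0.0103, 0.0001]
```

>>> arm_command([
  [[0.009,-0.0075,0],[-0.4,0.3,0],1],
  [[0.0075,-0.0095,0],[0,0,0],1],
  [[0.0055,-0.011,0],[0,0,0],1],
  [[0.003,-0.0115,0],[0,0,0],1],
  [[0.0005,-0.012,0],[0,0,0],1],
  [[-0.0015,-0.012,0],[0,0,0],1],
  [[-0.004,-0.0115,0],[0,0,0],1],
  [[-0.006,-0.0105,0],[0,0,0],1],
])

```text
time: 15.8
tcp_pos: [0.4746, -0.0751, 0.125]
tcp_rot: [[-0.93, 0.368, 0.016], [0.368, 0.93, 0.006], [-0.013, 0.011, -1.0]]
contact_force: [5.3, 3.8, 2.1]
finger_gap: 0.256
```

```bash
python3 plan.py 0.18 8
```

```text
t 15.8 p [ 0.4746 -0.0751  0.125 ] r 0.059986403439769735 ang -2.9081436804744305 Frad -6.002474090007282 Ftan -2.4967441744063463 Fz 2.14297803775544 gap 0.2557339198193528 q6 -0.06047647436165482 zaxis [ 0.0161  0.0057 -0.9999] yaw 158.3799237147375
[-0.0069, -0.0083, 0.0000]
[-0.0083, -0.0069, 0.0000]
[-0.0094, -0.0053, 0.0001]
[-0.0102, -0.0035, 0.0001]
[-0.0107, -0.0016, 0.0001]
[-0.0108, 0.0003, 0.0001]
[-0.0105, 0.0022, 0.0002]
[-0.0100, 0.0041, 0.0002]
```

>>> arm_command([
  [[-0.007,-0.0085,0],[0.6,0.7,0],1],
  [[-0.0085,-0.007,0],[0,0,0],1],
  [[-0.0095,-0.0055,0],[0,0,0],1],
  [[-0.01,-0.0035,0],[0,0,0],1],
  [[-0.0105,-0.0015,0],[0,0,0],1],
  [[-0.011,0.0005,0],[0,0,0],1],
  [[-0.0105,0.002,0],[0,0,0],1],
  [[-0.01,0.004,0],[0,0,0],1],
])

```text
time: 16.8
tcp_pos: [0.5388, -0.1215, 0.1249]
tcp_rot: [[-0.93, 0.368, -0.008], [0.368, 0.93, 0.007], [0.01, 0.003, -1.0]]
contact_force: [-4.5, 4.8, 9.9]
finger_gap: 0.254
```

```bash
python3 plan.py 0.16 8
```

```text
t 16.8 p [ 0.5388 -0.1215  0.1249] r 0.06060539498795732 ang -1.4746569437732835 Frad -5.245057236615384 Ftan -4.013677368290392 Fz 9.87398382502989 gap 0.2539079294425621 q6 -0.08352348162637417 zaxis [-0.0084  0.0069 -0.9999] yaw 158.42727283551295
[-0.0079, 0.0056, -0.0001]
[-0.0073, 0.0063, -0.0001]
[-0.0062, 0.0073, -0.0000]
[-0.0049, 0.0082, -0.0000]
[-0.0035, 0.0089, -0.0000]
[-0.0021, 0.0094, 0.0000]
[-0.0006, 0.0096, 0.0000]
[0.0010, 0.0095, 0.0000]
```

>>> arm_command([
  [[-0.008,0.0055,-0.0005],[0.3,-0.5,0],1],
  [[-0.0075,0.0065,0],[0,0,0],1],
  [[-0.006,0.0075,0],[0,0,0],1],
  [[-0.005,0.008,0],[0,0,0],1],
  [[-0.0035,0.009,0],[0,0,0],1],
  [[-0.002,0.0095,0],[0,0,0],1],
  [[-0.0005,0.0095,0],[0,0,0],1],
  [[0.001,0.0095,0],[0,0,0],1],
])

```text
time: 17.8
tcp_pos: [0.5917, -0.0752, 0.125]
tcp_rot: [[-0.929, 0.37, -0.014], [0.371, 0.929, -0.007], [0.011, -0.012, -1.0]]
contact_force: [-4.7, -2.4, 7.0]
finger_gap: 0.259
```

```bash
python3 plan.py 0.08 8
```

```text
t 17.8 p [ 0.5917 -0.0752  0.125 ] r 0.06036586950077168 ang -0.234255662371008 Frad -4.0567655754446905 Ftan -3.4585333763022685 Fz 6.961701096266543 gap 0.25879852999578834 q6 0.04004325376699247 zaxis [-0.0142 -0.0069 -0.9999] yaw 158.24773171365618
[0.0012, 0.0047, -0.0000]
[0.0013, 0.0046, -0.0000]
[0.0016, 0.0045, -0.0000]
[0.0020, 0.0044, -0.0000]
[0.0023, 0.0042, -0.0000]
[0.0027, 0.0040, -0.0000]
[0.0030, 0.0038, -0.0000]
[0.0033, 0.0035, -0.0000]
```

>>> arm_command([
  [[0.001,0.0045,0],[-0.6,-0.6,0],1],
  [[0.0015,0.0045,0],[0,0,0],1],
  [[0.0015,0.0045,0],[0,0,0],1],
  [[0.002,0.0045,0],[0,0,0],1],
  [[0.0025,0.004,0],[0,0,0],1],
  [[0,0,0],[0,0,0],1],
  [[0,0,0],[0,0,0],1],
  [[0,0,0],[0,0,0],1],
])

```text
time: 18.8
tcp_pos: [0.5926, -0.053, 0.1251]
tcp_rot: [[-0.928, 0.371, -0.004], [0.371, 0.928, -0.006], [0.001, -0.007, -1.0]]
contact_force: [-1.2, -1.5, 5.9]
finger_gap: 0.253
```

```bash
python3 plan.py 0.05 2; python3 -c "
from h import *
o=observe();g=o['tcp_pos']-o['tcp_rot'][:,2]*manip.pinch_z;print(g,np.arctan2(g[1]+.0612,g[0]-.533))"
```

```text
t 18.8 p [ 0.5926 -0.053   0.1251] r 0.06019778793701443 ang 0.1366496766241622 Frad -1.343487892552579 Ftan -1.3211518317752586 Fz 5.875441400040803 gap 0.2532153366815402 q6 0.07522209401913924 zaxis [-0.0038 -0.0058 -1.    ] yaw 158.19794026010348
[0.0017, 0.0025, 0.0000]
[0.0017, 0.0025, -0.0000]
[ 0.59270814 -0.05289179  0.14375113] 0.13825932051050843
```

>>> arm_command([
  [[0.0015,0.0025,0],[-0.4,0,0],1],
  [[0.001,0.0015,0],[0,0,0],1],
  [[0,0,0],[0,0,0],1],
  [[0,0,0],[0,0,0],1],
  [[0,0,0],[0,0,0],1],
  [[0,0,0],[0,0,0],1],
  [[0,0,0],[0,0,0],1],
  [[0,0,0],[0,0,0],1],
])

```text
time: 19.8
tcp_pos: [0.5919, -0.049, 0.125]
tcp_rot: [[-0.928, 0.371, -0.003], [0.371, 0.928, -0.0], [0.002, -0.001, -1.0]]
contact_force: [-0.8, -1.4, 5.1]
finger_gap: 0.256
```

```bash
python3 plan.py 0.05 1
python3 - <<'E'
from h import *
o=observe();g=o['tcp_pos']-o['tcp_rot'][:,2]*manip.pinch_z;print(g,np.arctan2(g[1]+.0612,g[0]-.533),o['joint_velocities'])
for c in('top','scene'): cv2.imwrite(f'pics/{c}4.png',cams.get_image(c)[:,:,::-1])
for t in('cup','glass','stilt'): print(t,spot_point('scene',t)[:2])
im=cv2.imread('pics/scene4.png');im3=cv2.imread('pics/scene3.png');im0=cv2.imread('pics/scene0.png')
z=[cv2.resize(i[160:300,250:415],None,fx=2.4,fy=2.4) for i in (im3,im)]
cv2.imwrite('pics/c4.png',np.hstack(z))
E
```

```text
t 19.8 p [ 0.5919 -0.049   0.125 ] r 0.06014347764946269 ang 0.204376436960725 Frad -1.0627313294470897 Ftan -1.254806704094241 Fz 5.105803235488525 gap 0.256490387243434 q6 0.07849219878060473 zaxis [-0.0026 -0.0001 -1.    ] yaw 158.1925430905708
[0.0018, 0.0024, 0.0001]
[ 0.59194013 -0.04899174  0.14374875] 0.2042416584962012 [-0.00013752  0.00186673  0.00202162  0.00119841 -0.00076476  0.00175783]
cup [{'position': [300.7, 217.0], 'confidence': 0.59}]
glass [{'position': [385.9, 282.3], 'confidence': 0.82}]
stilt [{'position': [264.5, 282.7], 'confidence': 0.68}]
```

View pics/c4.png

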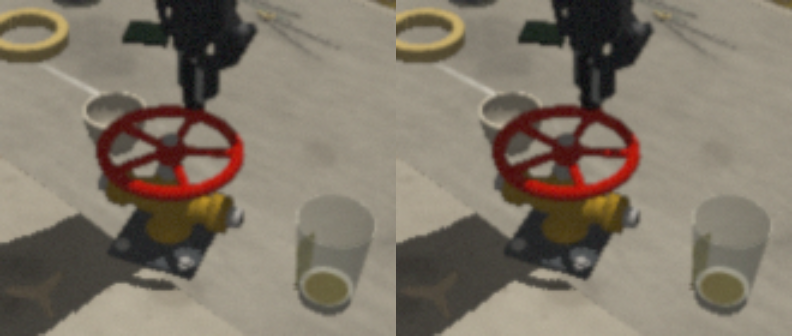

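The spokes in the new picture (right) match those at the closed stop (left), two turns apart. The cup, glass and stilt are unmoved, the grip is firm and the wheel is at rest, so I hand the job in.

```bash
python3 -c "
from plant import manip
print(manip.sign_off())"
```

```text
the job is handed in; nothing more can be done
None
```

I closed the valve, opened it two turns by the crank handle, and handed it in at about 20 s of the 72 s with the handle still gripped. Sign-off reports no verdict.

- **Closing:** I turned the wheel clockwise about 4.0 rad until it stopped. The tangential force rose to about 31 N at a world angle of about 0.20–0.21 rad. The valve's yaw in the picture predicted about 0.29 rad, so the two differ by about 0.08 rad; I went by the felt stop. The wheel stayed there for about a second while I eased off the push.
- **Opening:** I turned it back counter-clockwise by two full turns, checking the angle after every call. It ended at 0.204 rad, which is 12.56 rad open, with an uncertainty of a few hundredths of a radian from where exactly the stop lies.
- **Final checks:**
  - The arm is at rest and the fingers are closed on the handle, about 22 mm open with a 40 N grip set.
  - The TCP is 60.1 mm from the wheel's axis, where the handle should be.
  - The spokes look the same as at the closed stop.
  - The cup and glass look the same as in the picture at the closed stop. The stilt was in shadow there, but the network found it where it lay in the first picture.

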